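# Gauge a manifold block both ways, turning it between passes

## Robot

A 7-joint arm with a two-finger parallel gripper is mounted at the origin on the work surface. World frame = base frame: x ahead of the robot, y to its left, z up, the work surface at z = 0. Lengths are in m, angles in rad, forces in N, time in s.
With the tool pointing down it reaches from about 0.35 to 0.9 m from the base axis. Payload 8.1 kg.
Tool frame: the origin (TCP) lies midway between the tips of the shut fingers; the grasp point (between the pads) lies 19 mm behind it; x points along the fingers, z is the direction in which the jaws open and shut, and the axes are right-handed (so a half turn about x gives the same grasp; the last joint's range is limited). The gripper opens to 92 mm and grips with 3 to 60 N. Pads are 19 mm wide; open, the fingers measure 130 mm over their backs; the gripper's body (75 mm by 190 mm) begins 47 mm behind the grasp point.
Start: joints at [1.126, 0.434, 0.025, 1.573, -0.012, 1.134, -0.075], TCP at [0.209, -0.589, 0.227] pointing down, gripper open.
Joint ranges: [-2.62, 2.62], [-0.44, 2.09], [-1.27, 1.32], [0.08, 2.57], [-1.32, 4.46], [0.12, 2], [-2.74, 2.74]. Speed limits (rad/s): [2.22, 2.22, 3.01, 3.01, 3.14, 3.14, 3.14].

## Interface

Orientations are given as a rotation vector (axis times angle).
In Python, from cell import arm, optics, finder gives the robot as it stands.
- The arm moves only by the tool send_rows, never from a script. Its argument "rows" is a list that holds one entry, the list of rows, each a list of 7 numbers: the shift along the tool's x, y, z in mm, then the turn, a rotation vector about the tool's x, y, z in degrees, then the opening in per cent of the stroke, from 0 (shut) to 100 (fully open). A call has exactly 8 rows; each row is the pose to reach, as a shift and turn from the pose commanded when the call began, along the tool's axes at that moment; what a row does not reach only later rows make up. A row lasts 1/10 s, in which the tool goes at most 50 mm and 8.59 degrees, less where a joint would pass 70% of its speed; a pose out of reach is approached as far as the arm can. A call with a gripper value outside its range is refused whole. The fingers move at their own pace and stop on an object; "grip_force" is the grip in N (left out, the last holds). Time passes only in rows, so rows that repeat a pose let the fingers close, or fill a call up. It gives the time, the measured TCP pose, the force and the opening at its end, in the units of the state.
- arm.observe(): the state, without advancing time (a new reading comes with each control period).
- optics.get_image(name): name is "scene" or "side" or "wrist"; returns (picture, depth): 420x560x3 uint8, red, green, blue; 420x560 float32, m along the optical axis (not along the pixel's ray), 0 where there is no reading.
- optics.get_calibration(name): a dict with "camera_matrix" (3x3 intrinsics, pixels), "position" and "orientation" of the camera in the world; the wrist camera has in their place "T_tool_cam" (4x4, takes a point from camera to tool coordinates, whose origin is the TCP and whose axes are the tool frame's). Camera axes: x right, y up, looking along -z (the intrinsics and any distortion apply to the point x, -y, -z); pixel columns grow to the right and rows downward; lengths in m; the calibration is good to about 2 mm. A picture is of the moment at which its call begins: read the wrist's pose just before it. get_calibration takes no time and is no camera call.
- arm.sign_off(): hands the job in, once; it reports no verdict.
Trained networks look in the newest picture that a camera, given by its name, has taken for a name from the list of things; names that differ only in an ending like _2 or _b are one class to them, and where a whole thing is asked for, a point or a joint stands for the part that bears it (a point fixed in the world has none). Each returns a list of dicts, best first, with "confidence" (0 to 1); they miss things now and then, are a little off and sometimes report something else, mostly with a low value. They report only what shows in the picture. A call takes as long as a camera call. They do not tell look-alikes from the thing itself.
- finder.search_frame(camera, thing): "bbox" ([left, top, width, height] in pixels, round what is visible of it).
- finder.regions_of(camera, thing): "region" (420x560 bool, what is visible of it) and "bbox" ([left, top, width, height] in pixels, round what is visible of it).
- finder.place_of(camera, thing): "xy" ([column, row] in pixels: a listed point, or the origin of a listed thing).
The state is a dict: "clock": time; "joints": joint angles; "dq": joint speeds; "joint_efforts": joint torques, N m; "position": TCP position; "ee_rot": TCP orientation; "force": force on the tool from outside, world axes, zero at the start; "ft_torque": the same for the moment, N m; "width": opening from 0.0 (shut) to 1.0 (fully open).
Only numpy, scipy, OpenCV 4.12 (cv2) and the standard library are available. Lean on these libraries where they do the work, as an engineer would, in place of code of your own. Each camera call takes 0.05 s, during which the arm holds its last target.

## Task

Check both widths of the manifold block on the width gauge, sliding it on the bench without lifting it. Square it against the fence with its row of plugs running along the fence and slide it right through between the fence and the sprung gauge shoe; out on the open side turn it a quarter turn so that the row points at the fence, square it up again, and slide it back through the gauge until it is clear of the shoe and rests flush against both the fence and the end stop. Leave the other things on the bench where they are.

Things in the scene. Friction and masses are not known exactly. Their poses are not given: they have to be found in the camera images.
- block_center (a point): Centre (22.5 mm up) of the manifold block: loose plain aluminium block, 104 mm long (x) x 98 wide (y) x 45 tall, 0.7 to 1 kg, too wide to grip. Three dark steel plugs (25 mm across, 4 mm tall) stand in a row on top along its x axis; it is the same after half a turn. It starts off the fence, on its robot side, -y of the shoe, row within 30 degrees of the fence. Slides at a push of about 3 to 10 N.
- block: The same manifold block; origin at the centre of its underside, x along its row of plugs (the 104 mm length), z up.
- gauge: The width gauge, bolted down (fixed). Origin on the bench, on the working face of the fence, opposite the middle of the gauge shoe. y runs along the fence, x points square into the fence, roughly away from the robot, z up. The lane between fence and shoe is bare bench; the fence (a steel bar) lies beyond it, the shoe with its dial on the robot's side.
- fence_end (a point): The open (+y) end of the fence, on its working face, 20 mm up. The fence is a plain steel bar, working face at gauge x = 0 looking to -x, 30 mm thick, 34 mm tall, on an 8 mm tall foot that reaches to x = 55 mm; it runs from gauge y = -285 to +160 mm. Ground and oiled: friction about 0.2. Beyond this end is open bench.
- end_stop (a point): Corner of the end stop's stopping face and the fence face, 20 mm up, at gauge y = -270 mm. The stop is a steel lug across the -y end of the fence, 15 mm thick, 30 mm tall, reaching 35 mm out from the fence towards the robot; its stopping face looks to +y.
- dial (a point): Centre of the dial's face, looking up (58 mm diameter, 48 mm above the bench, gauge x = -208 mm). Dial, guide block and base plate of the gauge unit take up gauge x -257 to -127 mm, y -55 to +55 mm, no higher than 49 mm.
- gauge_shoe (a joint): How far the sprung gauge shoe is pushed back from the fence, m: 0 at rest (94 mm clear between shoe and fence), stop at 0.015. About 0.004 with the block's 98 mm width between shoe and fence, 0.010 with its 104 mm length. Spring force 2.4 N at rest, 4.4 N at 10 mm. The dial needle turns with it.
- shoe_face (a point): Middle of the shoe's flat front face, 27 mm up. The steel shoe stands 12 to 42 mm above the bench; its flat is 30 mm long along the fence, and at either end a 30 degree ramp leads back 16 mm over 30 mm (ends about 47 mm from the middle), so it lets the block in from both sides.
- spanner: Steel open-ended spanner, 180 mm long, lying on the bench behind the fence (beyond it from the robot). A bystander; origin under its middle; its length lies along its x axis.
- injector: Steel fuel injector with a black connector, 135 mm long, 26 mm thick, lying on the bench behind the fence. A bystander; origin at the middle of its underside.
- jar: White plastic jar with black lid, 64 mm diameter, 70 mm tall, standing behind the fence. A bystander; origin at the middle of its underside.
- master_ring: Steel setting ring, 72 mm outside diameter, 26 mm tall, lying on the robot's side of the gauge. A bystander; origin at the middle of its underside.
- brush: Brush with wooden handle, 170 mm long, lying to the robot's right, nearer than the end stop. A bystander; origin under its middle; its length lies along its x axis.
- oil_bottle: White plastic bottle with black cap, 60 mm diameter, 150 mm tall, standing to the robot's right. A bystander; origin at the middle of its underside.
- flange: Dark steel flanged hub, 80 mm diameter, 40 mm tall, standing to the robot's left. A bystander; origin at the middle of its underside.
Things that resemble listed ones, but are neither listed nor needed, are in the scene too. Of the things like the block, leave any that is blue; of the rest the larger one is meant.

How it is judged:
On the way, in this order (a step that is already met when the one before it is completed fails the run):
1. the block is between fence and shoe, flush on the fence, its row of plugs along the fence (y of block_center in the frame of gauge between -0.035 and 0.035 m and x of block_center in the frame of gauge between -0.054 and -0.044 m and angle between the x axis of block and the y axis of gauge, either way round below 0.07 rad and value of joint gauge_shoe between 0.002 and 0.007 m), for 0.1 s.
2. the block is through and clear of the shoe on the open (+y) side (y of block_center in the frame of gauge above 0.085 m and value of joint gauge_shoe below 0.0015 m), for 0.1 s.
3. the block is turned a quarter turn there, its row of plugs pointing at the fence (y of block_center in the frame of gauge above 0.07 m and angle between the x axis of block and the x axis of gauge, either way round below 0.25 rad and value of joint gauge_shoe below 0.0015 m), for 0.1 s.
4. the block is between fence and shoe again, flush on the fence, its row of plugs square to it (y of block_center in the frame of gauge between -0.035 and 0.035 m and x of block_center in the frame of gauge between -0.057 and -0.047 m and angle between the x axis of block and the x axis of gauge, either way round below 0.07 rad and value of joint gauge_shoe between 0.0075 and 0.014 m), for 0.1 s.
At the end, for the whole second after the job is handed in: The block lies on the bench, at rest and released, its row of plugs square to the fence (within 4 degrees), one end flush on the fence and one side on the end stop (each within 5 mm), and the shoe is back at its rest position (x of block_center in the frame of gauge between -0.057 and -0.047 m and y of block_center in the frame of gauge between -0.226 and -0.215 m and angle between the x axis of block and the x axis of gauge, either way round below 0.07 rad and value of joint gauge_shoe below 0.0015 m and height (world z) of block below 0.004 m and linear speed of block below 0.01 m/s); the robot touches nothing.
It fails at once if the block is lifted more than 15 mm off the bench or tipped more than 15 degrees (height (world z) of block above 0.015 m or angle between block's own z axis and vertical above 0.26 rad).
It fails at once if another thing on the bench is moved more than 30 mm (distance of any of spanner, injector, jar, master_ring, brush, oil_bottle, flange from where it was at the start of the episode above 0.03 m).
It also fails if it takes over 72 s, if anything falls off the work surface, if the arm or the gripper's body presses on something with over 40 N, if the wrist force passes 120 N, or if a joint passes its speed limit or range.

## Working session

There is one attempt and no reset: what is moved stays moved. The work goes in short steps, Python scripts to look and compute and a tool call to move; the robot and the scene stay as the last step left them, time stands still between calls to the robot, and variables do not carry over. Pictures are saved under pics/ and viewed, and the job is handed in when it is done.

Besides the shell and the picture viewer there is one more tool, called after "Request:" as a command line: name --argument value ..., lists and objects as JSON in quotes. send_rows: Moves the arm, as the interface text tells. Its arguments: {"type":"object","properties":{"rows":{"type":"array"},"grip_force":{"type":"number"}},"required":["rows"]}

```bash
ls; mkdir -p pics
python3 - <<'E'
from cell import arm, optics, finder
import cv2
print(arm.observe())
for n in ["scene","side","wrist"]:
    p,d=optics.get_image(n); cv2.imwrite(f"pics/{n}0.png",p[:,:,::-1]); 
    import numpy as np; np.save(f"pics/{n}0d.npy",d)
    c=optics.get_calibration(n); print(n,c)
E
```

```text
pics
{'clock': 0.0, 'joints': array([ 1.12639431,  0.43519563,  0.02496017,  1.57408497, -0.01154335,
        1.13398583, -0.07507829]), 'dq': array([ 0.00157192,  0.00025796, -0.00044651, -0.00037032,  0.0005217 ,
       -0.00076541,  0.00056229]), 'joint_efforts': array([ 1.54472647e-03, -6.67846942e+01,  9.85511206e-01, -3.14451957e+01,
       -6.05343212e-02,  4.29864856e-02,  1.98214002e-04]), 'position': array([ 0.20925944, -0.58839734,  0.22596651]), 'ee_rot': array([ 0.95462781,  1.35311245, -0.9534279 ]), 'force': array([ 0.23926918, -0.68531411, -0.52265546]), 'ft_torque': array([-0.00967493,  0.00928777,  0.03259962]), 'width': 0.9945911885475169}
scene {'camera_matrix': array([[401.90547549,   0.        , 270.63435938],
       [  0.        , 401.90547549, 205.64773202],
       [  0.        ,   0.        ,   1.        ]]), 'position': array([1.42000282, 0.06876488, 0.65951688]), 'orientation': array([0.74756517, 0.78342492, 1.51677067])}
side {'camera_matrix': array([[387.09144761,   0.        , 281.96908058],
       [  0.        , 387.09144761, 207.11256511],
       [  0.        ,   0.        ,   1.        ]]), 'position': array([0.33477075, 1.08022183, 0.7778505 ]), 'orientation': array([ 0.1534344 , -1.40690803, -2.62955433])}
wrist {'camera_matrix': array([[336.37573233,   0.        , 269.32680071],
       [  0.        , 336.37573233, 213.17927451],
       [  0.        ,   0.        ,   1.        ]]), 'T_tool_cam': array([[-1.70009501e-03,  2.74934663e-01, -9.61461409e-01,
        -1.58043363e-01],
       [-1.45567513e-04,  9.61462720e-01,  2.74935295e-01,
         7.34575397e-02],
       [ 9.99998544e-01,  6.07373670e-04, -1.59455642e-03,
        -1.39225156e-04],
       [ 0.00000000e+00,  0.00000000e+00,  0.00000000e+00,
         1.00000000e+00]])}
```

View pics/scene0.png

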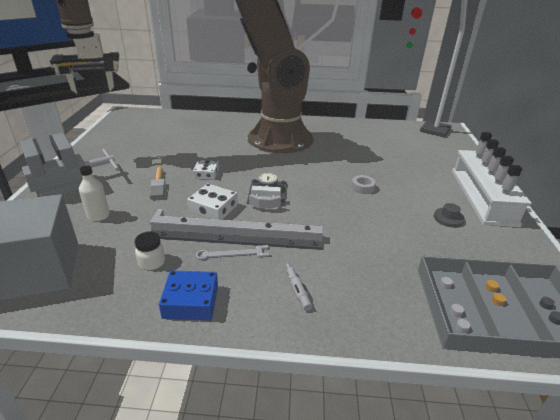

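View pics/side0.png

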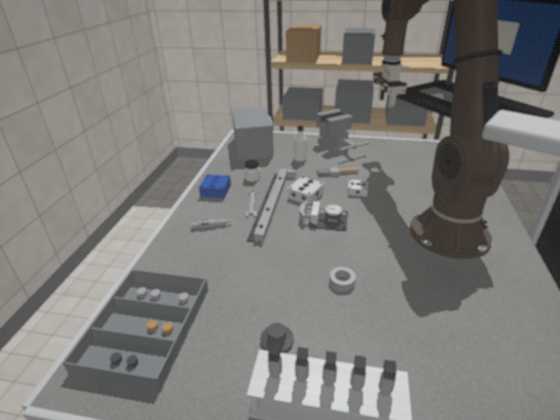

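View pics/wrist0.png

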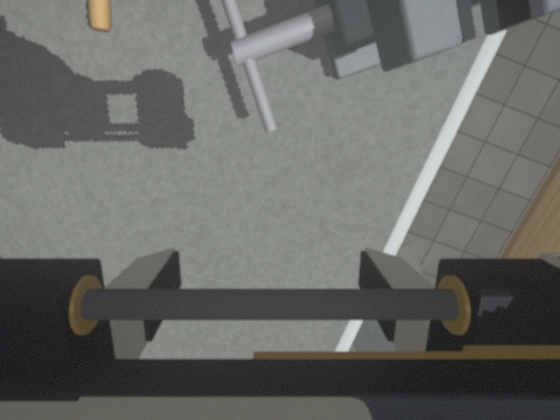

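```bash
cat > h.py <<'E'
from cell import arm, optics, finder
import cv2, numpy as np
from scipy.spatial.transform import Rotation as R
def campose(n):
    c=optics.get_calibration(n); K=c["camera_matrix"]
    if n=="wrist":
        s=arm.observe(); T=np.eye(4); T[:3,:3]=R.from_rotvec(s["ee_rot"]).as_matrix(); T[:3,3]=s["position"]
        T=T@c["T_tool_cam"]
    else:
        T=np.eye(4); T[:3,:3]=R.from_rotvec(c["orientation"]).as_matrix(); T[:3,3]=c["position"]
    return K,T
def cloud(K,T,d):
    v,u=np.mgrid[0:d.shape[0],0:d.shape[1]]
    P=np.stack([(u-K[0,2])/K[0,0]*d,-(v-K[1,2])/K[1,1]*d,-d],-1)
    return P@T[:3,:3].T+T[:3,3]
def onplane(K,T,uv,z):
    uv=np.atleast_2d(uv).astype(float)
    r=np.stack([(uv[:,0]-K[0,2])/K[0,0],-(uv[:,1]-K[1,2])/K[1,1],-np.ones(len(uv))],-1)@T[:3,:3].T
    s=(z-T[2,3])/r[:,2]
    return T[:3,3]+r*s[:,None]
def proj(K,T,P):
    P=np.atleast_2d(P); c=(P-T[:3,3])@T[:3,:3]
    return np.stack([K[0,2]+K[0,0]*c[:,0]/-c[:,2],K[1,2]+K[1,1]*(-c[:,1])/-c[:,2]],-1)
E
python3 - <<'E'
from h import *
np.set_printoptions(precision=4,suppress=True)
for n in ["scene","side"]:
    K,T=campose(n); p,d=optics.get_image(n)
    np.save(f"pics/{n}d.npy",d)
    C=cloud(K,T,d)
    for t in ["block","gauge","spanner","injector","jar","master_ring","brush","oil_bottle","flange"]:
        for r in finder.regions_of(n,t)[:3]:
            m=r["region"]&(d>0); Q=C[m]
            print(n,t,round(r["confidence"],2),r["bbox"],np.median(Q,0),Q[:,:2].min(0),Q[:,:2].max(0),np.percentile(Q[:,2],95))
    for t in ["fence_end","end_stop","dial","shoe_face","gauge","block_center"]:
        for r in finder.place_of(n,t)[:3]:
            z={"fence_end":.02,"end_stop":.02,"dial":.048,"shoe_face":.027,"gauge":0,"block_center":.0225}[t]
            print(n,t,round(r["confidence"],2),r["xy"],onplane(K,T,r["xy"],z))
E
```

```text
scene block 0.96 [189.2, 183.8, 45.9, 33.4] [ 0.5178 -0.1559  0.0454] [ 0.4323 -0.2253] [ 0.5604 -0.0952] 0.050660933206430815
scene block 0.73 [193.5, 158.3, 26.5, 21.7] [ 0.3208 -0.2188  0.0307] [ 0.2001 -0.2759] [ 0.3411 -0.1873] 0.03578362730052928
scene block 0.63 [160.3, 270.0, 60.7, 52.6] [ 0.8633 -0.1345  0.0457] [ 0.7442 -0.2112] [ 0.895  -0.0839] 0.05043718120882807
scene gauge 0.77 [146.2, 172.6, 175.7, 77.9] [ 0.6149 -0.0381  0.0251] [ 0.3154 -0.2991] [0.6448 0.1477] 0.046326870910853184
scene spanner 0.97 [196.6, 245.1, 72.8, 14.0] [ 0.6826 -0.0608  0.0078] [ 0.6399 -0.1587] [0.712  0.0164] 0.01047663217713559
scene injector 0.87 [291.8, 263.5, 22.2, 46.8] [0.8024 0.0956 0.0226] [0.7243 0.0666] [0.8468 0.122 ] 0.02779467077418438
scene injector 0.23 [146.9, 171.0, 174.3, 79.5] [ 0.6149 -0.038   0.025 ] [ 0.3154 -0.3206] [0.647  0.1451] 0.04646307814593603
scene jar 0.88 [135.7, 231.0, 30.2, 41.0] [ 0.746  -0.2545  0.0487] [ 0.703  -0.2915] [ 0.7602 -0.2302] 0.07250357348535331
scene master_ring 0.65 [350.8, 173.2, 23.6, 23.3] [0.3468 0.279  0.0225] [0.2491 0.2434] [0.370
[... 2628 characters left out ...]
 0.0343] 0.04333441879356798
side flange 0.89 [261.2, 320.3, 30.7, 31.7] [0.4664 0.5118 0.0157] [0.4324 0.4646] [0.5105 0.6281] 0.041344695871122286
side fence_end 0.77 [263.9, 238.7] [[0.5809 0.1479 0.02  ]]
side end_stop 0.79 [286.8, 172.4] [[ 0.5855 -0.2932  0.02  ]]
side dial 0.9 [332.5, 211.5] [[0.3781 0.0023 0.048 ]]
side shoe_face 0.56 [301.2, 210.6] [[ 0.4861 -0.017   0.027 ]]
side gauge 0.76 [269.3, 217.2] [[0.5956 0.002  0.    ]]
side gauge 0.49 [288.8, 172.5] [[ 0.5837 -0.3298  0.    ]]
side block_center 0.83 [215.6, 186.1] [[ 0.8372 -0.1377  0.0225]]
side block_center 0.67 [307.7, 189.2] [[ 0.4835 -0.1702  0.0225]]
side block_center 0.62 [356.0, 187.3] [[ 0.3045 -0.2127  0.0225]]
```

Run:
```python
from h import *
np.set_printoptions(precision=4,suppress=True)
p=cv2.imread("pics/scene0.png"); a=cv2.resize(p[150:250,140:330],None,fx=4,fy=4,interpolation=2); cv2.imwrite("pics/crop1.png",a)
s=arm.observe(); M=R.from_rotvec(s["ee_rot"]).as_matrix(); print(M)
```

```text
[[-0.      0.9422  0.3351]
 [-0.0001  0.3351 -0.9422]
 [-1.     -0.      0.0001]]
```

View pics/crop1.png

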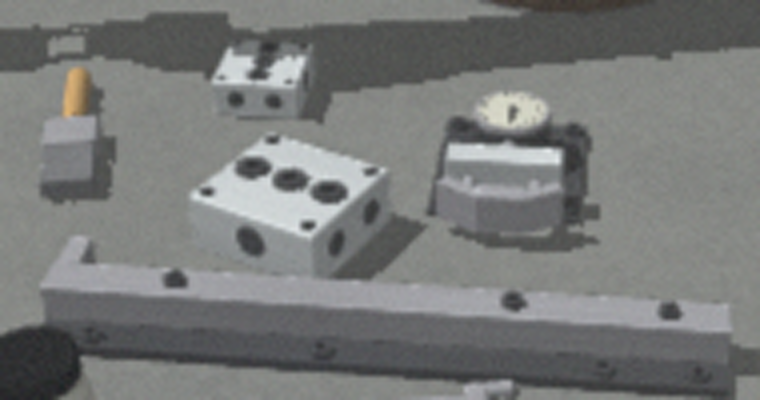

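Run:
```python
from h import *
np.set_printoptions(precision=4,suppress=True)
K,T=campose("scene")
f=lambda x,y:(140+x/4,150+y/4)
P=onplane(K,T,[f(253,167),f(290,179),f(328,191)],.049);print(P)
d=P[2]-P[0];print(np.degrees(np.arctan2(d[1],d[0])))
C=cloud(K,T,np.load("pics/scened.npy"))
# fence: top surface points
m=(C[...,2]>.028)&(C[...,2]<.05)&(C[...,0]>.55)&(C[...,0]<.66)&(C[...,1]>-.33)&(C[...,1]<.17)
for i,z in enumerate(np.histogram(C[m][:,2],12)[0:2]): print(z)
# robust fit of low-x boundary per y-bin
for y0 in np.arange(-.3,.15,.05):
    q=C[m&(C[...,1]>y0)&(C[...,1]<y0+.05)]
    print(round(y0,2),np.percentile(q[:,0],[2,10,50,90,98]))
```

```text
[[ 0.4818 -0.187   0.049 ]
 [ 0.4943 -0.1582  0.049 ]
 [ 0.5064 -0.1292  0.049 ]]
66.95101734706331
[ 92 108 134 252 616 361  49  29  21   4   6   6]
[0.028  0.0296 0.0313 0.0329 0.0346 0.0362 0.0379 0.0395 0.0412 0.0428
 0.0444 0.0461 0.0477]
-0.3 [0.5556 0.5673 0.6021 0.6163 0.6176]
-0.25 [0.587  0.5925 0.6081 0.6168 0.6186]
-0.2 [0.5873 0.591  0.6073 0.6167 0.618 ]
-0.15 [0.5506 0.5543 0.6021 0.6165 0.618 ]
-0.1 [0.5878 0.5916 0.6062 0.6171 0.6181]
-0.05 [0.5879 0.591  0.6064 0.6172 0.6186]
-0.0 [0.5872 0.5916 0.6076 0.6167 0.6184]
0.05 [0.5875 0.5914 0.6069 0.6168 0.6186]
0.1 [0.5873 0.5928 0.6078 0.6171 0.6183]
```

Request:
send_rows --rows '[[[-1,12,-9,-2,0,0,60],[-3,41,-31,-7,0,0,60],[-6,78,-59,-13,0,0,60],[-8,115,-87,-20,0,0,60],[-11,152,-115,-27,0,0,60],[-14,189,-143,-34,0,0,60],[-16,222,-167,-41,0,0,60],[-18,247,-186,-47,0,0,60]]]' --grip_force 40

```text
clock: 2.55
position: [0.3815, -0.3271, 0.2453]
ee_rot: [0.313, 1.547, -0.313]
force: [0.5, -0.2, 0.9]
width: 0.601
```

Request:
send_rows --rows '[[[0,30,5,0,0,0,60],[0,70,13,0,0,0,60],[0,110,20,0,0,0,60],[0,150,27,0,0,0,60],[0,180,33,0,0,0,60],[0,200,36,0,0,0,60],[0,200,36,0,0,0,60],[0,200,36,0,0,0,60]]]'

```text
clock: 3.35
position: [0.4921, -0.1609, 0.2448]
ee_rot: [0.318, 1.547, -0.319]
force: [-1.0, -0.7, 0.1]
width: 0.597
```

Run:
```python
from h import *
np.set_printoptions(precision=4,suppress=True)
s=arm.observe();print(s["clock"],s["position"],s["joints"])
K,T=campose("wrist"); p,d=optics.get_image("wrist"); np.savez("pics/w1.npz",K=K,T=T,d=d)
cv2.imwrite("pics/w1.png",p[:,:,::-1])
for r in finder.place_of("wrist","block_center"): print(r, onplane(K,T,r["xy"],.0225))
for t,z in [("fence_end",.02),("end_stop",.02),("dial",.048),("shoe_face",.027),("gauge",0)]:
  for r in finder.place_of("wrist",t)[:2]: print(t,r, onplane(K,T,r["xy"],z))
```

```text
3.35 [ 0.4921 -0.1609  0.2448] [ 0.5118  0.2754 -0.3746  1.7813  0.112   1.1058 -0.3065]
{'xy': [267.0, 182.1], 'confidence': 0.87} [[ 0.4901 -0.1585  0.0225]]
end_stop {'xy': [382.0, 244.2], 'confidence': 0.96} [[ 0.588  -0.2847  0.02  ]]
end_stop {'xy': [394.0, 42.0], 'confidence': 0.49} [[ 0.6687 -0.0762  0.02  ]]
dial {'xy': [107.6, 103.8], 'confidence': 0.92} [[ 0.3769 -0.0178  0.048 ]]
dial {'xy': [299.4, 21.0], 'confidence': 0.68} [[ 0.5813 -0.0249  0.048 ]]
shoe_face {'xy': [213.8, 54.0], 'confidence': 0.73} [[ 0.4932 -0.0143  0.027 ]]
shoe_face {'xy': [264.7, 180.5], 'confidence': 0.48} [[ 0.4888 -0.155   0.027 ]]
gauge {'xy': [298.6, 24.2], 'confidence': 0.66} [[ 0.5876 -0.0182  0.    ]]
```

View pics/w1.png

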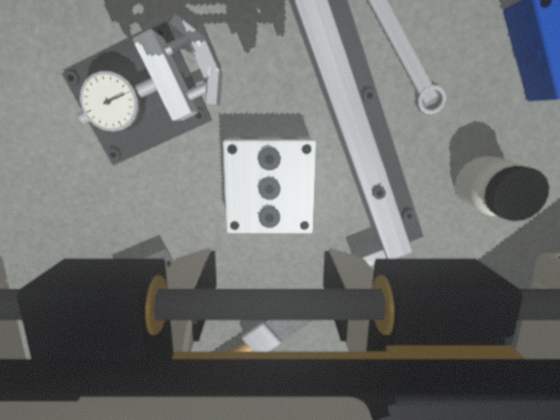

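Run:
```python
from h import *
np.set_printoptions(precision=4,suppress=True)
p=cv2.imread("pics/w1.png"); 
a=cv2.resize(p[130:245,210:330],None,fx=5,fy=5,interpolation=2); cv2.imwrite("pics/crop2.png",a)
a=cv2.resize(p[0:270,190:430],None,fx=2.2,fy=2.2,interpolation=2); cv2.imwrite("pics/crop3.png",a)
W=np.load("pics/w1.npz");K,T,d=W["K"],W["T"],W["d"]
g=cv2.cvtColor(p,cv2.COLOR_BGR2GRAY)
sub=(g[140:235,222:318]<110).astype(np.uint8)
n,l,st,c=cv2.connectedComponentsWithStats(sub)
pl=[]
for i in range(1,n):
    if 150<st[i,4]<900: 
        uv=c[i]+[222,140]; P=onplane(K,T,uv,.049)[0]; print(uv,st[i],P); pl.append(P)
pl=np.array(pl); dd=pl[-1]-pl[0]; print(np.degrees(np.arctan2(dd[1],dd[0])))
sub=(g[120:245,200:340]>185).astype(np.uint8)
cs,_=cv2.findContours(sub,0,2); cc=max(cs,key=cv2.contourArea)+np.array([200,120])
Q=onplane(K,T,cc[:,0,:],.045)[:,:2]
rc=cv2.minAreaRect((Q*1000).astype(np.float32)); print(rc)
```

```text
[267.7344 156.3021] [ 37   8  18  19 192] [ 0.5038 -0.1292  0.049 ]
0.0
((491.3533630371094, -162.38768005371094), (101.55197143554688, 96.53135681152344), 66.70126342773438)
```

View pics/crop2.png

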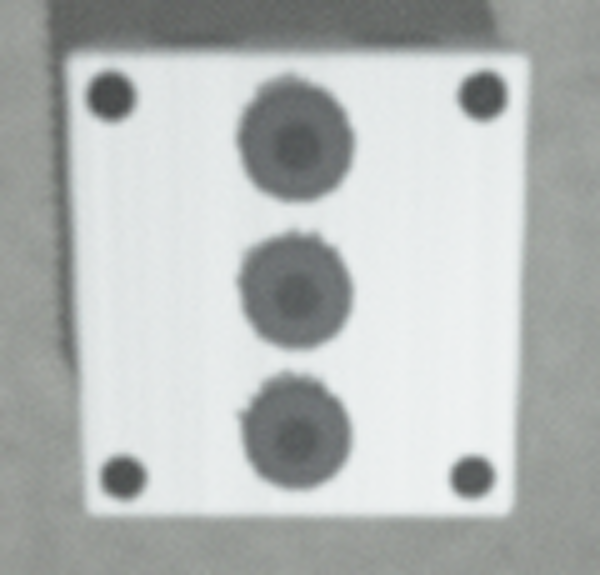

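View pics/crop3.png

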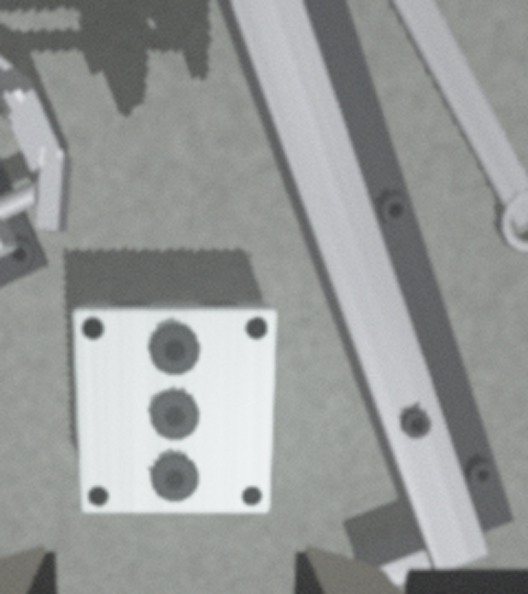

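Run:
```python
from h import *
np.set_printoptions(precision=4,suppress=True)
W=np.load("pics/w1.npz");K,T,d=W["K"],W["T"],W["d"]
f2=lambda x,y:(210+x/5-.4,130+y/5-.4)
P=onplane(K,T,[f2(297,142),f2(297,291),f2(297,437)],.0485);print(P)
dd=P[0]-P[2];print(np.degrees(np.arctan2(dd[1],dd[0])))
print(onplane(K,T,[f2(70,53),f2(528,53),f2(513,514),f2(88,514)],.045))
f3=lambda x,y:(190+x/2.2-.3,y/2.2-.3)
A=onplane(K,T,[f3(235,8),f3(327,250),f3(405,480),f3(432,562)],.034);print(A)
dd=A[0]-A[2];print(np.degrees(np.arctan2(dd[1],dd[0])))
print("end",onplane(K,T,[f3(488,555),f3(440,565)],.034))
C=cloud(K,T,d)
print(C[188,250],C[188,280],C[100,310:350:8])
```

```text
[[ 0.5043 -0.1314  0.0485]
 [ 0.4917 -0.1606  0.0485]
 [ 0.4788 -0.1906  0.0485]]
66.70154521316002
[[ 0.468  -0.0962  0.045 ]
 [ 0.5556 -0.1339  0.045 ]
 [ 0.5158 -0.2274  0.045 ]
 [ 0.428  -0.1896  0.045 ]]
[[ 0.5868 -0.007   0.034 ]
 [ 0.589  -0.1189  0.034 ]
 [ 0.5869 -0.2431  0.034 ]
 [ 0.5857 -0.2928  0.034 ]]
90.02380142852937
end [[ 0.6146 -0.3008  0.034 ]
 [ 0.5891 -0.2962  0.034 ]]
[ 0.4723 -0.1534  0.0442] [ 0.5024 -0.1655  0.0483] [[ 0.5705 -0.095   0.0016]
 [ 0.579  -0.0985  0.0004]
 [ 0.5858 -0.1019  0.0095]
 [ 0.5894 -0.1046  0.0343]
 [ 0.597  -0.1079  0.0342]]
```

Request:
send_rows --rows '[[[15,0,0,0,0,0,55],[45,0,0,0,0,0,55],[80,0,0,0,0,0,55],[115,0,0,0,0,0,55],[150,0,0,0,0,0,55],[178,0,0,0,0,0,50],[193,0,0,0,0,0,50],[195,0,0,0,0,0,50]]]'

```text
clock: 4.5
position: [0.4909, -0.1617, 0.0479]
ee_rot: [0.321, 1.55, -0.321]
force: [-0.4, 0.4, 0.9]
width: 0.499
```

Run:
```python
from h import *
s=arm.observe();print(s)
p,d=optics.get_image("wrist"); cv2.imwrite("pics/w2.png",p[:,:,::-1])
```

```text
{'clock': 4.5, 'joints': array([ 0.45022748,  0.51479821, -0.31580508,  1.99888818,  0.24891282,
        0.66816878, -0.43343679]), 'dq': array([-0.0044973 , -0.00894303, -0.00106359, -0.01969145,  0.00257402,
       -0.00779713, -0.00287373]), 'joint_efforts': array([ -0.23474813, -59.44156408,  -4.07077432, -20.58348298,
         0.13822063,  -0.54838188,  -0.18515973]), 'position': array([ 0.49092257, -0.16165108,  0.04785406]), 'ee_rot': array([ 0.32119674,  1.55049683, -0.32091126]), 'force': array([-0.38145223,  0.41145162,  0.88083215]), 'ft_torque': array([-0.00589036, -0.05064131,  0.05842656]), 'width': 0.4992969304211964}
```

View pics/w2.png

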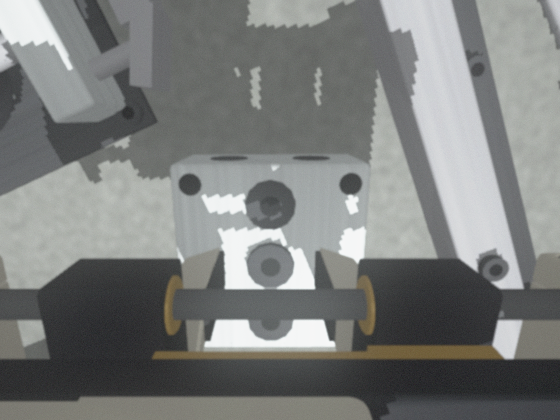

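Request:
send_rows --rows '[[[1,0,0,0,0,0,50],[1.5,0,0,0,0,0,40],[1.5,0,0,0,0,0,20],[1.5,0,0,0,0,0,20],[1.5,0,0,0,0,0,20],[1.5,0,0,0,0,0,20],[1.5,0,0,0,0,0,20],[1.5,0,0,0,0,0,20]]]' --grip_force 45

```text
clock: 5.35
position: [0.4925, -0.1616, 0.0492]
ee_rot: [0.32, 1.546, -0.321]
force: [-3.5, 0.9, 12.0]
width: 0.2
```

Request:
send_rows --rows '[[[-6,0,0,0,0,0,45],[-6,0,0,0,0,0,45],[-6,0,0,0,0,0,45],[-6,0,0,0,0,0,45],[-3,0,0,0,0,0,45],[0,0,0,0,0,0,45],[3,0,0,0,0,0,45],[3,0,0,0,0,0,45]]]'

```text
clock: 6.15
position: [0.4923, -0.1616, 0.0454]
ee_rot: [0.32, 1.547, -0.321]
force: [-2.0, 0.4, 7.0]
width: 0.448
```

Run:
```python
from h import *
s=arm.observe();print(s['force'],s['position'],s['width'])
p,d=optics.get_image("wrist"); cv2.imwrite("pics/w3.png",p[:,:,::-1])
```

```text
[-2.04217328  0.35122998  7.03121325] [ 0.49229345 -0.1615932   0.04535809] 0.44790450983779323
```

View pics/w3.png

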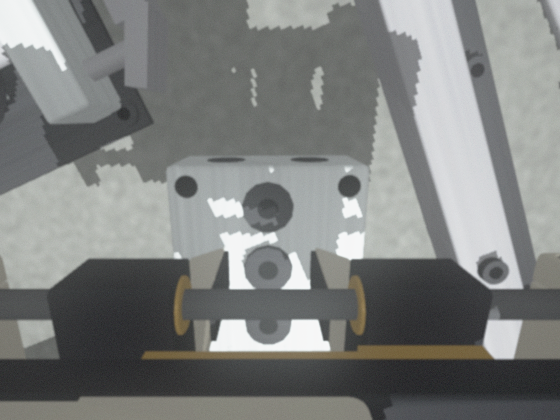

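Request:
send_rows --rows '[[[0,0,0,0,0,0,38],[0,0,0,0,0,0,32],[0,0,0,0,0,0,28],[0,0,0,0,0,0,25],[0,0,0,0,0,0,22],[0,0,0,0,0,0,22],[0,0,0,0,0,0,22],[0,0,0,0,0,0,22]]]' --grip_force 20

```text
clock: 7.0
position: [0.4917, -0.1612, 0.0453]
ee_rot: [0.321, 1.548, -0.321]
force: [-4.4, 1.9, 9.0]
width: 0.257
```

Request:
send_rows --rows '[[[-1,0,0,0,0,0,22],[-1,0,0,-3,0,0,22],[-1,0,0,-7,0,0,22],[-1,0,0,-11,0,0,22],[-1,0,0,-15,0,0,22],[-1,0,0,-19,0,0,22],[-1,0,0,-22,0,0,22],[-1,0,0,-23.3,0,0,22]]]' --grip_force 35

```text
clock: 7.8
position: [0.4917, -0.1617, 0.0454]
ee_rot: [0.001, 1.572, -0.0]
force: [0.6, 0.8, -6.8]
width: 0.245
```

Run:
```python
from h import *
s=arm.observe();print(s['force'],s['ft_torque'],s['position'],s['width'])
print(R.from_rotvec(s["ee_rot"]).as_matrix())
p,d=optics.get_image("wrist"); cv2.imwrite("pics/w4.png",p[:,:,::-1])
```

```text
[ 0.59088179  0.82672259 -6.75065082] [-0.01695785 -0.09380824 -0.07444941] [ 0.49166644 -0.16167081  0.04543015] 0.24459539703759878
[[-1.47856298e-03  8.89688761e-04  9.99998511e-01]
 [ 5.11607081e-04  9.99999474e-01 -8.88933174e-04]
 [-9.99998776e-01  5.10291975e-04 -1.47901738e-03]]
```

View pics/w4.png

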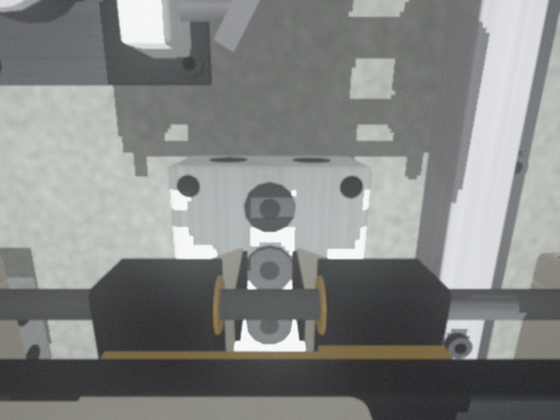

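Request:
send_rows --rows '[[[1.5,0,4,0,0,0,22],[1.5,0,12,0,0,0,22],[1.5,0,20,0,0,0,22],[1.5,0,28,0,0,0,22],[1.5,0,35,0,0,0,22],[1.5,0,40,0,0,0,22],[1.5,0,43,0,0,0,22],[1.5,0,44,0,0,0,22]]]'

```text
clock: 8.65
position: [0.5337, -0.1622, 0.0453]
ee_rot: [0.002, 1.576, -0.004]
force: [-14.2, 0.3, 20.8]
width: 0.246
```

Run:
```python
from h import *
s=arm.observe();print(s['force'],s['ft_torque'],s['position'],s['width'])
p,d=optics.get_image("wrist"); cv2.imwrite("pics/w5.png",p[:,:,::-1])
```

```text
[-14.16960854   0.30007292  20.75263417] [0.07322179 3.23110826 0.05564165] [ 0.53371012 -0.1622042   0.04526357] 0.24622151115682667
```

View pics/w5.png

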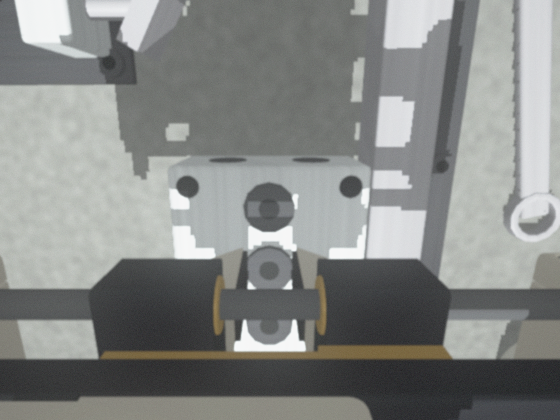

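Request:
send_rows --rows '[[[-1.1,0,0,0,0,0,22],[-1.1,0,1,0,0,0,22],[-1.1,0,2,0,0,0,22],[-1.1,0,3,0,0,0,22],[-1.1,0,4,0,0,0,22],[-1.1,0,4,0,0,0,22],[-1.1,0,4,0,0,0,22],[-1.1,0,4,0,0,0,22]]]'

```text
clock: 9.5
position: [0.5372, -0.1618, 0.0454]
ee_rot: [0.002, 1.577, -0.003]
force: [-12.4, 0.9, 7.3]
width: 0.245
```

Request:
send_rows --rows '[[[-0.4,0,0,0,0,0,22],[-0.4,0,0.5,0,0,0,22],[-0.4,0,1,0,0,0,22],[-0.4,0,1.5,0,0,0,22],[-0.4,0,1.5,0,0,0,22],[-0.4,0,1.5,0,0,0,22],[-0.4,0,1.5,0,0,0,22],[-0.4,0,1.5,0,0,0,22]]]'

```text
clock: 10.3
position: [0.5373, -0.1618, 0.0454]
ee_rot: [0.002, 1.579, -0.003]
force: [-15.1, 0.6, 8.8]
width: 0.244
```

Run:
```python
from h import *
s=arm.observe();print(s['force'],s['ft_torque'],s['position'],s['width'])
p,d=optics.get_image("scene"); cv2.imwrite("pics/s6.png",cv2.resize(p[160:250,130:330,::-1],None,fx=4,fy=4,interpolation=2))
```

```text
[-15.11917332   0.63155599   8.75584648] [0.18497119 3.4248318  0.02480171] [ 0.53731792 -0.16178791  0.04539902] 0.24425894706212362
```

View pics/s6.png

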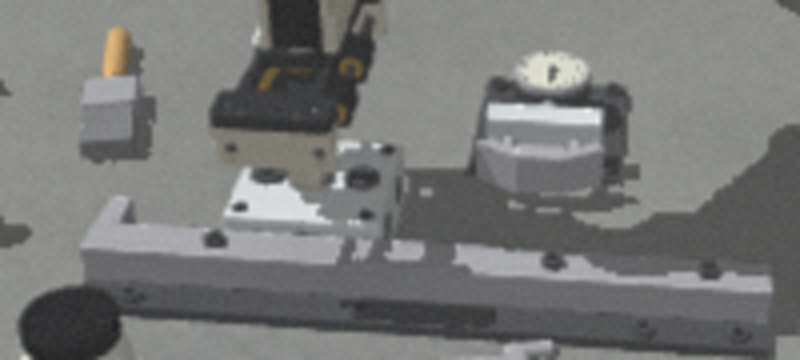

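Request:
send_rows --rows '[[[-0.3,4,-1,0,0,0,22],[-0.3,11,-1,0,0,0,22],[-0.3,19,-1,0,0,0,22],[-0.3,27,-1,0,0,0,22],[-0.3,35,-1,0,0,0,22],[-0.3,43,-1,0,0,0,22],[-0.3,51,-1,0,0,0,22],[-0.3,58,-1,0,0,0,22]]]' --grip_force 40

```text
clock: 11.15
position: [0.5373, -0.1064, 0.0454]
ee_rot: [0.001, 1.578, -0.006]
force: [-11.2, -8.7, 0.5]
width: 0.241
```

Request:
send_rows --rows '[[[0,8,0,0,0,0,22],[0,16,0,0,0,0,22],[0,24,0,0,0,0,22],[0,32,0,0,0,0,22],[0,40,0,0,0,0,22],[0,48,0,0,0,0,22],[0,56,0,0,0,0,22],[0,64,0,0,0,0,22]]]'

```text
clock: 11.95
position: [0.5373, -0.0436, 0.0454]
ee_rot: [0.0, 1.578, -0.008]
force: [-11.4, -11.4, 2.3]
width: 0.245
```

Run:
```python
from h import *
s=arm.observe();print(s['force'],s['ft_torque'],s['position'],s['width'])
p,d=optics.get_image("wrist"); cv2.imwrite("pics/w7.png",p[:,:,::-1])
```

```text
[-11.42493356 -11.39003881   2.27033632] [-2.48842421  2.38886879 -0.03126679] [ 0.53734026 -0.04359958  0.04543031] 0.24471054182814986
```

View pics/w7.png

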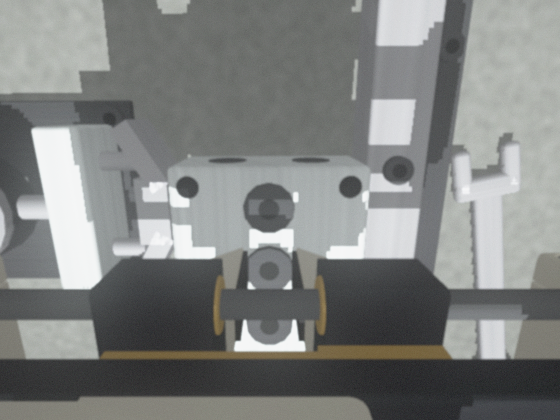

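Request:
send_rows --rows '[[[0,7,0,0,0,0,22],[0,14,0,0,0,0,22],[0,21,0,0,0,0,22],[0,27,0,0,0,0,22],[0,27,0,0,0,0,22],[0,27,0,0,0,0,22],[0,27,0,0,0,0,22],[0,32,0,0,0,0,22]]]'

```text
clock: 12.8
position: [0.5373, -0.0122, 0.0454]
ee_rot: [0.0, 1.579, -0.009]
force: [-12.4, -13.1, 4.1]
width: 0.246
```

Run:
```python
from h import *
s=arm.observe();print(s['force'],s['ft_torque'],s['position'],s['width'])
p,d=optics.get_image("scene"); cv2.imwrite("pics/s8.png",cv2.resize(p[140:250,170:340,::-1],None,fx=4,fy=4,interpolation=2))
```

```text
[-12.39273029 -13.1349429    4.05497827] [-2.80818554  2.45659802  0.07246397] [ 0.53732964 -0.01216363  0.04541294] 0.24645929969291513
```

View pics/s8.png

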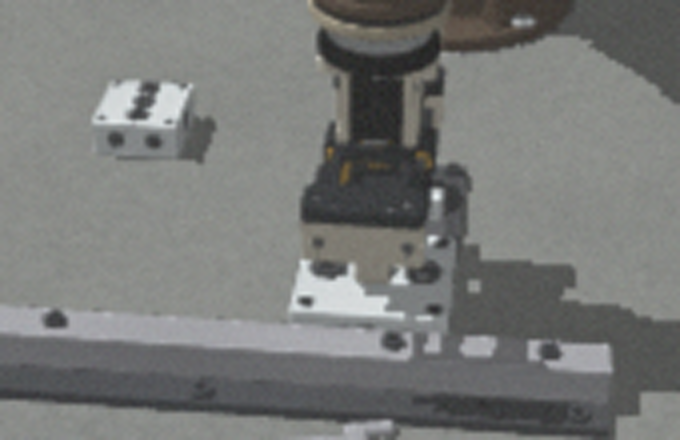

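Request:
send_rows --rows '[[[0,8,0,0,0,0,22],[0,16,0,0,0,0,22],[0,25,0,0,0,0,22],[0,34,0,0,0,0,22],[0,43,0,0,0,0,22],[0,52,0,0,0,0,22],[0,61,0,0,0,0,22],[0,70,0,0,0,0,22]]]'

```text
clock: 13.65
position: [0.5374, 0.058, 0.0454]
ee_rot: [-0.001, 1.579, -0.009]
force: [-13.2, -11.2, 6.5]
width: 0.237
```

Request:
send_rows --rows '[[[0,9,0,0,0,0,22],[0,18,0,0,0,0,22],[0,27,0,0,0,0,22],[0,36,0,0,0,0,22],[0,45,0,0,0,0,22],[0,54,0,0,0,0,22],[0,61,0,0,0,0,22],[0,66,0,0,0,0,22]]]'

```text
clock: 14.45
position: [0.5373, 0.1246, 0.0454]
ee_rot: [-0.002, 1.579, -0.009]
force: [-13.4, -11.8, 8.8]
width: 0.244
```

Run:
```python
from h import *
s=arm.observe();print(s['force'],s['ft_torque'],s['position'],s['width'],s['joints'])
p,d=optics.get_image("wrist"); cv2.imwrite("pics/w9.png",p[:,:,::-1])
```

```text
[-13.44238447 -11.82949009   8.75220072] [-2.88145967  2.93329814 -0.15431441] [0.53732454 0.12459662 0.04538314] 0.24363788164830374 [-0.03283337  0.57805424 -0.41020522  1.90419822  0.33483239  0.7371094
 -0.64070827]
```

View pics/w9.png

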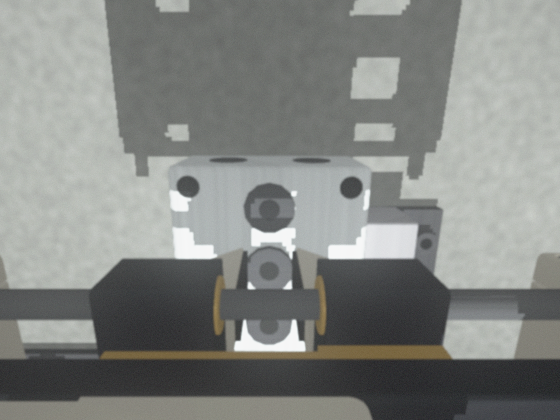

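Request:
send_rows --rows '[[[-0.4,0,-4,0,0,0,22],[-0.4,0,-10,0,0,0,22],[-0.4,0,-16,0,0,0,22],[-0.4,0,-22,0,0,0,22],[-0.4,0,-28,0,0,0,22],[-0.4,0,-34,0,0,0,22],[-0.4,0,-39,0,0,0,22],[-0.4,0,-42,0,0,0,22]]]'

```text
clock: 15.3
position: [0.4989, 0.1283, 0.047]
ee_rot: [0.001, 1.571, -0.002]
force: [0.8, 0.2, -10.1]
width: 0.243
```

Request:
send_rows --rows '[[[0.7,0,0,1,0,0,22],[1.4,0,0,4,0,0,22],[1.4,0,0,10,0,0,22],[1.4,0,0,17,0,0,22],[1.4,0,0,24,0,0,22],[1.4,0,0,31,0,0,22],[1.4,0,0,38,0,0,22],[1.4,0,0,43,0,0,22]]]'

```text
clock: 16.1
position: [0.4999, 0.1285, 0.0456]
ee_rot: [0.593, 1.488, -0.593]
force: [0.9, 0.1, -9.0]
width: 0.244
```

Request:
send_rows --rows '[[[0,0,0,6,0,0,22],[0,0,0,13,0,0,22],[0,0,0,20,0,0,22],[0,0,0,27,0,0,22],[0,0,0,34,0,0,22],[0,0,0,41,0,0,22],[0,0,0,45,0,0,22],[0,0,0,47,0,0,22]]]'

```text
clock: 16.9
position: [0.4998, 0.1288, 0.0456]
ee_rot: [1.213, 1.207, -1.212]
force: [-0.8, 0.5, -8.9]
width: 0.242
```

Run:
```python
from h import *
s=arm.observe();print(s['force'],s['ft_torque'],s['position'],s['width'],s['joints'])
print(R.from_rotvec(s["ee_rot"]).as_matrix().round(4))
p,d=optics.get_image("wrist"); cv2.imwrite("pics/w10.png",p[:,:,::-1])
```

```text
[-0.77847725  0.5396543  -8.90553953] [-0.00954507  0.10367724  0.04462541] [0.49979906 0.12877217 0.04556651] 0.24202651764945798 [-0.36212828  0.49256383  0.00856834  2.0267459  -0.0069571   0.62179171
 -1.92411556]
[[ 5.0e-04  1.0e+00 -4.4e-03]
 [ 2.0e-04 -4.4e-03 -1.0e+00]
 [-1.0e+00  5.0e-04 -2.0e-04]]
```

View pics/w10.png

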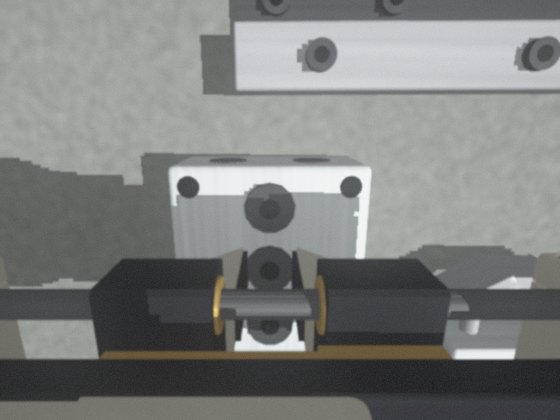

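Request:
send_rows --rows '[[[0.4,2,2,0,0,0,22],[0.4,7,5,0,0,0,22],[0.4,13,8,0,0,0,22],[0.4,19,10,0,0,0,22],[0.4,25,12,0,0,0,22],[0.4,30,12,0,0,0,22],[0.4,33,12,0,0,0,22],[0.4,34,12,0,0,0,22]]]'

```text
clock: 17.75
position: [0.5335, 0.1156, 0.0454]
ee_rot: [1.21, 1.208, -1.212]
force: [-7.6, 0.0, 6.2]
width: 0.246
```

Request:
send_rows --rows '[[[0,0.5,0,0,0,0,22],[0,1,0,0,0,0,22],[0,1.5,0,0,0,0,22],[0,2,0,0,0,0,22],[0,2,0,0,0,0,22],[0,2,0,0,0,0,22],[0,2,0,0,0,0,22],[0,2,0,0,0,0,22]]]'

```text
clock: 18.55
position: [0.5339, 0.1156, 0.0453]
ee_rot: [1.209, 1.21, -1.214]
force: [-11.1, -0.2, 9.1]
width: 0.24
```

Run:
```python
from h import *
s=arm.observe();print(s['force'],s['ft_torque'],s['position'],s['width'],s['joints'])
print(R.from_rotvec(s["ee_rot"]).as_matrix().round(4))
p,d=optics.get_image("wrist"); cv2.imwrite("pics/w11.png",p[:,:,::-1])
p,d=optics.get_image("scene"); cv2.imwrite("pics/s11.png",cv2.resize(p[140:250,200:360,::-1],None,fx=4,fy=4,interpolation=2))
```

```text
[-11.12749879  -0.23643668   9.13546439] [ 0.0502006   2.47040983 -0.00449603] [0.53393777 0.11559031 0.04534428] 0.2398283897805756 [-0.31775461  0.53028077  0.00947981  1.94976862 -0.00815923  0.66498569
 -1.87601825]
[[-3.3e-03  1.0e+00 -2.1e-03]
 [-8.0e-04 -2.1e-03 -1.0e+00]
 [-1.0e+00 -3.3e-03  8.0e-04]]
```

View pics/w11.png

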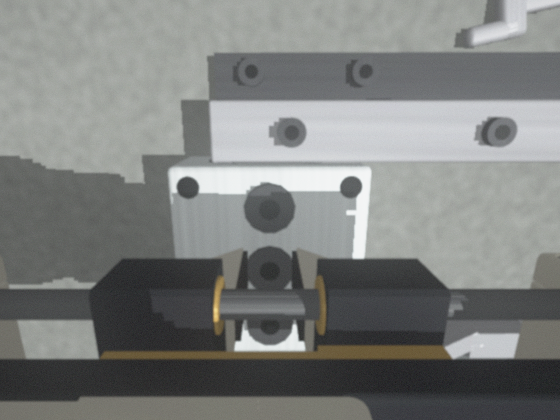

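View pics/s11.png

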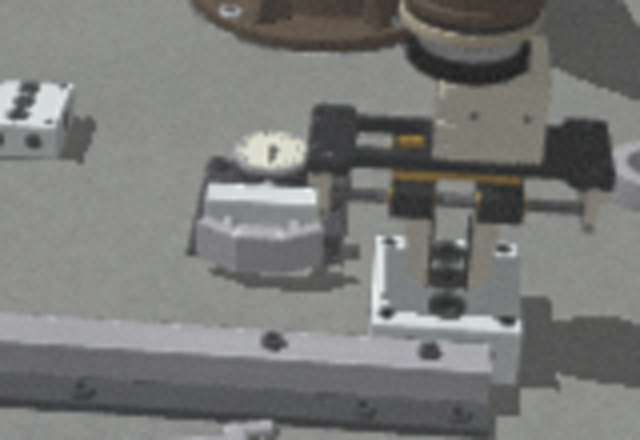

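Request:
send_rows --rows '[[[-0.3,0,4,0,0,0,22],[-0.3,0,11,0,0,0,22],[-0.3,0,19,0,0,0,22],[-0.3,0,27,0,0,0,22],[-0.3,0,35,0,0,0,22],[-0.3,0,43,0,0,0,22],[-0.3,0,51,0,0,0,22],[-0.3,0,59,0,0,0,22]]]'

```text
clock: 19.45
position: [0.534, 0.06, 0.0454]
ee_rot: [1.21, 1.214, -1.209]
force: [-7.5, 13.8, 1.4]
width: 0.244
```

Request:
send_rows --rows '[[[0,0,7,0,0,0,22],[0,0,14,0,0,0,22],[0,0,21,0,0,0,22],[0,0,28,0,0,0,22],[0,0,35,0,0,0,22],[0,0,42,0,0,0,22],[0,0,49,0,0,0,22],[0,0,54,0,0,0,22]]]'

```text
clock: 20.25
position: [0.534, 0.0053, 0.0453]
ee_rot: [1.21, 1.213, -1.21]
force: [-8.3, 11.0, 3.0]
width: 0.246
```

Run:
```python
from h import *
s=arm.observe();print(s['force'],s['ft_torque'],s['position'],s['width'])
p,d=optics.get_image("wrist"); cv2.imwrite("pics/w12.png",p[:,:,::-1])
```

```text
[-8.26791758 11.0460713   2.9820409 ] [ 2.39261418  1.8829297  -0.04443902] [0.53398553 0.00528273 0.04534853] 0.2464978682171352
```

View pics/w12.png

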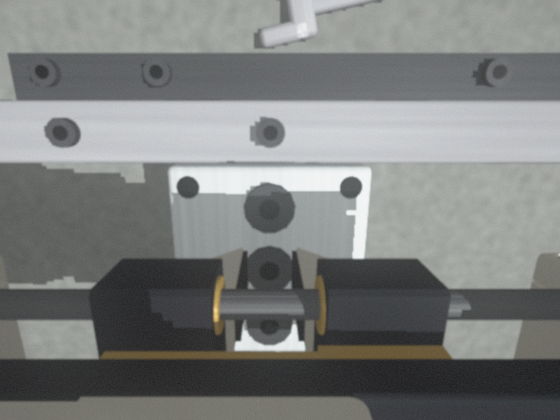

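Request:
send_rows --rows '[[[0,0,6,0,0,0,22],[0,0,12,0,0,0,22],[0,0,18,0,0,0,22],[0,0,22,0,0,0,22],[0,0,22,0,0,0,22],[0,0,22,0,0,0,22],[0,0,22,0,0,0,22],[0,0,27,0,0,0,22]]]'

```text
clock: 21.1
position: [0.534, -0.0208, 0.0454]
ee_rot: [1.21, 1.214, -1.209]
force: [-7.8, 11.4, 2.5]
width: 0.241
```

Run:
```python
from h import *
s=arm.observe();print(s['force'],s['position'],s['width'])
p,d=optics.get_image("side"); cv2.imwrite("pics/d13.png",cv2.resize(p[150:250,220:380,::-1],None,fx=5,fy=5,interpolation=2))
```

```text
[-7.80525256 11.43001708  2.46763011] [ 0.53399838 -0.02081583  0.04537897] 0.24132051365781912
```

View pics/d13.png

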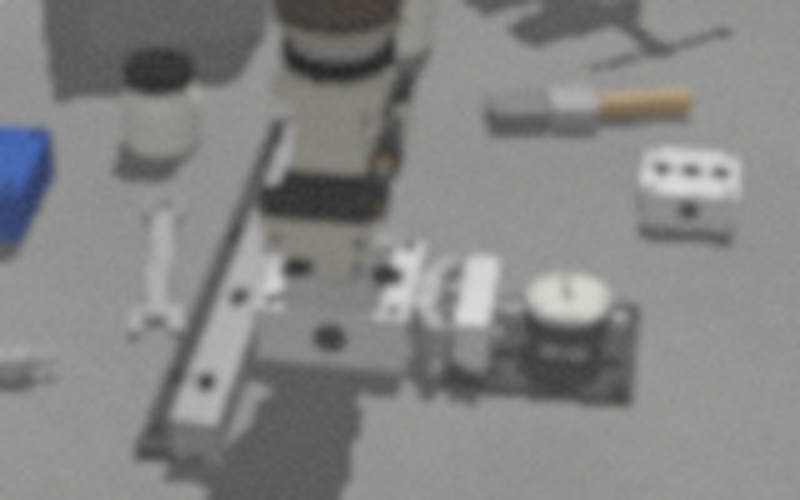

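Request:
send_rows --rows '[[[0,0,9,0,0,0,22],[0,0,18,0,0,0,22],[0,0,27,0,0,0,22],[0,0,36,0,0,0,22],[0,0,45,0,0,0,22],[0,0,54,0,0,0,22],[0,0,63,0,0,0,22],[0,0,72,0,0,0,22]]]'

```text
clock: 21.95
position: [0.534, -0.0943, 0.0454]
ee_rot: [1.21, 1.212, -1.21]
force: [-7.5, 8.0, 3.0]
width: 0.246
```

Request:
send_rows --rows '[[[0,0,9,0,0,0,22],[0,0,18,0,0,0,22],[0,0,27,0,0,0,22],[0,0,36,0,0,0,22],[0,0,45,0,0,0,22],[0,0,54,0,0,0,22],[0,0,63,0,0,0,22],[0,0,72,0,0,0,22]]]'

```text
clock: 22.75
position: [0.5339, -0.1666, 0.0454]
ee_rot: [1.21, 1.212, -1.211]
force: [-6.2, 8.3, 3.1]
width: 0.244
```

Request:
send_rows --rows '[[[0,0,9,0,0,0,22],[0,0,18,0,0,0,22],[0,0,27,0,0,0,22],[0,0,36,0,0,0,22],[0,0,44,0,0,0,22],[0,0,50,0,0,0,22],[0,0,55,0,0,0,22],[0,0,58,0,0,0,22]]]'

```text
clock: 23.55
position: [0.5339, -0.2251, 0.0454]
ee_rot: [1.211, 1.211, -1.211]
force: [-6.1, 8.1, 4.1]
width: 0.243
```

Run:
```python
from h import *
s=arm.observe();print(s['force'],s['position'],s['width'],s['joints'])
p,d=optics.get_image("wrist"); cv2.imwrite("pics/w14.png",p[:,:,::-1])
```

```text
[-6.1056016   8.13042113  4.08540578] [ 0.53388102 -0.22511706  0.04539082] 0.2426143769151472 [ 3.07589169e-01  5.69893414e-01 -7.87516905e-05  1.86688254e+00
 -1.61849375e-03  7.07353825e-01 -1.26383315e+00]
```

View pics/w14.png

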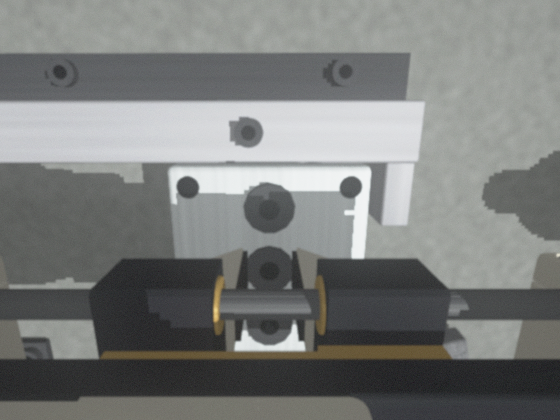

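Request:
send_rows --rows '[[[0,0,2,0,0,0,22],[0,0,4,0,0,0,22],[0,0,6,0,0,0,22],[0,0,8,0,0,0,22],[0,0,9.5,0,0,0,22],[0,0,11,0,0,0,22],[0,0,12,0,0,0,22],[0,0,12,0,0,0,22]]]'

```text
clock: 24.4
position: [0.5339, -0.2362, 0.0454]
ee_rot: [1.211, 1.212, -1.21]
force: [-5.0, 7.6, 5.0]
width: 0.245
```

Request:
send_rows --rows '[[[0,0,0.5,0,0,0,22],[0,0,1,0,0,0,22],[0,0,1.5,0,0,0,22],[0,0,2,0,0,0,22],[0,0,2.5,0,0,0,22],[0,0,3,0,0,0,22],[0,0,3,0,0,0,22],[0,0,3,0,0,0,22]]]'

```text
clock: 25.2
position: [0.5339, -0.2363, 0.0454]
ee_rot: [1.211, 1.216, -1.208]
force: [-6.6, 15.3, 8.5]
width: 0.246
```

Request:
send_rows --rows '[[[-0.2,-0.5,-1,0,0,0,22],[-0.3,-0.5,-1.5,0,0,0,22],[-0.3,-0.5,-1.5,0,0,0,35],[-0.3,-0.5,-1.5,0,0,0,50],[-0.3,-0.5,-1.5,0,0,0,50],[-0.3,-0.5,-1.5,0,0,0,50],[-3,-0.5,-1.5,0,0,0,50],[-10,-0.5,-1.5,0,0,0,50]]]'

```text
clock: 26.0
position: [0.5339, -0.2395, 0.0554]
ee_rot: [1.211, 1.209, -1.212]
force: [-0.4, -0.1, -0.1]
width: 0.497
```

Request:
send_rows --rows '[[[-15,0,0,0,0,0,50],[-40,0,0,0,0,0,50],[-75,-5,0,0,0,0,50],[-110,-15,0,0,0,0,50],[-145,-30,0,0,0,0,50],[-170,-40,0,0,0,0,50],[-185,-45,0,0,0,0,50],[-190,-45,0,0,0,0,50]]]'

```text
clock: 26.8
position: [0.4894, -0.2398, 0.2481]
ee_rot: [1.212, 1.204, -1.209]
force: [-0.4, 0.7, 0.6]
width: 0.5
```

Run:
```python
from h import *
np.set_printoptions(precision=4,suppress=True)
s=arm.observe();print(s['clock'],s['force'],s['position'],s['width'])
K,T=campose("wrist");p,d=optics.get_image("wrist"); cv2.imwrite("pics/w15.png",p[:,:,::-1]); np.savez("pics/w15.npz",K=K,T=T,d=d)
p,d=optics.get_image("scene"); cv2.imwrite("pics/s15.png",p[:,:,::-1])
```

```text
26.8 [-0.4433  0.6869  0.6235] [ 0.4894 -0.2398  0.2481] 0.5001252117137415
```

View pics/w15.png

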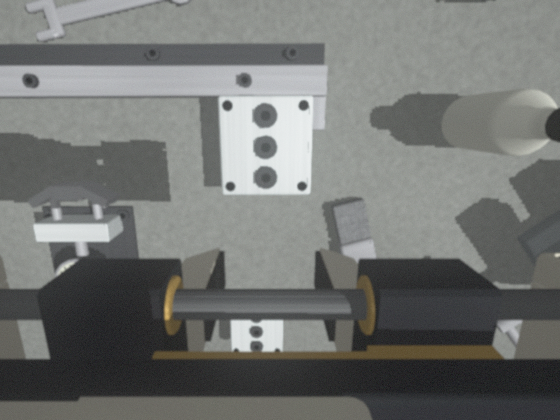

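View pics/s15.png

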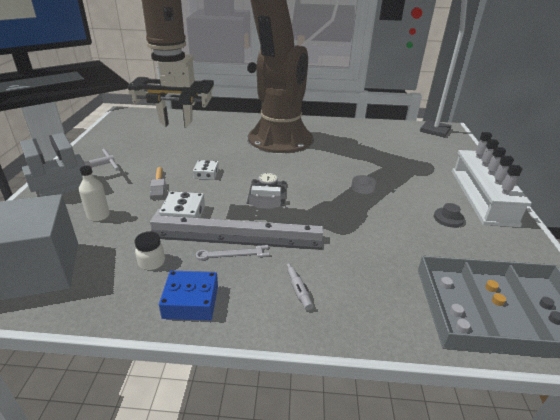

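Run:
```python
from h import *
np.set_printoptions(precision=4,suppress=True)
p=cv2.imread("pics/w15.png"); cv2.imwrite("pics/crop15.png",cv2.resize(p[60:210,190:350],None,fx=4.9,fy=4,interpolation=2) if 0 else cv2.resize(p[60:205,190:345],None,fx=4,fy=4,interpolation=2))
W=np.load("pics/w15.npz");K,T=W["K"],W["T"]
f=lambda x,y:(190+x/4-.4,60+y/4-.4)
g=cv2.cvtColor(p,cv2.COLOR_BGR2GRAY)
m=(g>190).astype(np.uint8); m[:97]=0; m[200:]=0; m[:,:210]=0; m[:,318:]=0
cs,_=cv2.findContours(m,0,2); cc=max(cs,key=cv2.contourArea)
print(cv2.boundingRect(cc), cv2.minAreaRect((onplane(K,T,cc[:,0,:],.045)[:,:2]*1000).astype(np.float32)))
P=onplane(K,T,[(264.5,116),(264.5,147),(264.7,178)],.049);print(P)
```

```text
(219, 97, 99, 98) ((532.900390625, -239.973876953125), (101.09332275390625, 100.91358184814453), 89.83367156982422)
[[ 0.5648 -0.236   0.049 ]
 [ 0.5336 -0.2358  0.049 ]
 [ 0.5009 -0.2358  0.049 ]]
```

View pics/crop15.png

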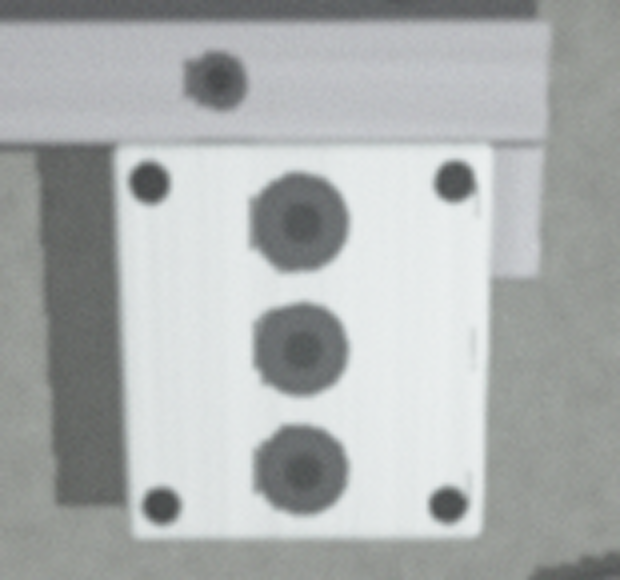

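```bash
python3 -c "
from cell import arm
print(arm.sign_off(), arm.observe()['clock'])"
```

```text
the job is handed in; nothing more can be done
the job is handed in; nothing more can be done
```

The block went through the gauge both ways and was handed in at about 27 s of the 72 s allowed. I gripped it by its middle plug. I squared it on the fence with the row along it and slid it through the shoe. On the open side I turned it a quarter turn, squared it again, slid it back through, and released it against the fence and end stop.

**Last checks:**
- **Final pose:** In the last wrist picture the block is flush with both the fence and the end stop, and the row is square to the fence within about 0.5°. Its centre is near (0.534, −0.236) m, within about 1 mm of where the fence and stop contacts were felt.
- **Robot:** It was clear of everything, with no force on the tool.
- **Bystanders:** By eye in the last scene picture, the other things on the bench were where they started.

**What went wrong or disagreed:**
- **First grip:** The first grip on the plug was too shallow and slid up onto its top. I opened, went lower and gripped again.
- **Lift:** The block rose about 1.5 mm off the bench as I pulled it back from the fence before the turn. I lowered it again, but the arm was still carrying most of its weight during the turn.
- **Shoe travel:** I did not measure it numerically. I judged the passes from the pictures and the arm position.
- **Outline fit:** One automatic fit of the block's final outline also took in part of the end stop. It gave a centre about 4 mm off in y, so I used the plug positions instead.

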